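Seat the measuring eyepiece of a stereo microscope by its locating pin

ROBOT

A 6-joint arm with a two-finger parallel gripper is mounted at the origin on the work surface. World frame = base frame: x ahead of the robot, y to its left, z up, the work surface at z = 0. Lengths are in mm, angles in rad, forces in N, time in s.
With the tool pointing down it reaches from about 300 to 775 mm from the base axis. Payload 14.6 kg.
Tool frame: the origin (TCP) lies at the very end of the fingers, on their centre line; the grasp point (between the pads) lies 19 mm behind it; z points along the fingers, y is the line along which they close (so a half turn about z gives the same grasp; the last joint's range is limited). The gripper opens to 94 mm and grips with 3 to 60 N. Pads are 16 mm wide; open, the fingers measure 119 mm over their backs; the gripper's body (75 mm by 177 mm) begins 78 mm behind the grasp point.
Start: joints at [1.144, 0.3, 1.521, -0, 1.321, -0.067], TCP at [193.645, 514.773, 205.446] pointing down, gripper open.
Joint ranges: [-3.03, 3.03], [-0.79, 2.21], [0.23, 2.52], [-1.04, 4.18], [0, 3.07], [-2.55, 2.55]. Speed limits (rad/s): [2.22, 2.22, 2.57, 3.14, 3.14, 3.14].

INTERFACE

Orientations are given as [roll, pitch, yaw] about the fixed x, y, z axes, in that order (R = Rz(yaw) Ry(pitch) Rx(roll)).
In Python, from cell import manip, eyes, ticket gives the robot as it stands. The module is installed in compiled form; this text tells all that it offers.
- The arm moves only by the tool arm_command, never from a script. Its argument "plan" is a list of rows, each a list of 5 numbers: the opening, from -1 (shut) to 1 (fully open), then the shift along the tool's x, y, z in m, then the turn about the tool's z in rad. In form: [[jaw, dx, dy, dz, roll], ...]. A call has 1 to 20 rows; each row shifts and turns the commanded pose from where the row before left it, along the tool's axes as they then stand; what a row does not reach is not made up. A row lasts 1/8 s, in which the tool goes at most 62.5 mm and 10.7 degrees, less where a joint would pass 70% of its speed; a pose out of reach is approached as far as the arm can. A call is refused whole if a number of a shift passes 0.0625 or a number of a turn 0.188, either way. A call with a gripper value outside its range is refused whole. The fingers move at their own pace and stop on an object; "newtons" is the grip in N (left out, the last holds). Time passes only in rows, so rows that do not move let the fingers close. It gives the time, the measured TCP pose, the force, the opening and the grip force at its end, in the units of the state.
- manip.read_state(): the state, without advancing time (a new reading comes with each control period).
- eyes.camera(name): name is "side" or "top"; returns a dict with "img" (420x560x3 uint8, blue, green, red), "z_map" (420x560 float32, mm along the optical axis (not along the pixel's ray), 0 where there is no reading), "fx", "fy", "cx", "cy" (pixels), "eye" and "orientation" of the camera in the world. Camera axes: x right, y down, z forward; pixel columns grow to the right and rows downward; lengths in mm; the calibration is good to about 2 mm. A picture is of the moment at which its call begins.
- ticket.sign_off(): hands the job in; it is judged then, once.
The state is a dict: "clock": time; "joints": joint angles; "qd": joint speeds; "effort": joint torques, N m; "eef_pos": TCP position; "eef_rot": TCP orientation; "wrist_force": force on the tool from outside, world axes, zero at the start; "moment": the same for the moment, N m; "finger_gap": finger opening in mm; "finger_force": force on a finger pad.
Only numpy, scipy, OpenCV 4.12 (cv2) and the standard library are available. Lean on these libraries where they do the work, as an engineer would, in place of code of your own. Each camera call takes 0.05 s, during which the arm holds its last target. There are 200 camera calls.

TASK

The measuring eyepiece of the stereo microscope (the one with the yellow line, in the right-hand eyetube seen from the robot) was left turned the wrong way round, so it stands up on its locating pin. Turn it about its own axis until its yellow line faces the yellow mark on the eyetube and feel for the slot there: within 15 degrees either side of the mark the pin drops into it; then push the eyepiece gently fully home and let go. Never force it down while the pin stands on the rim, and leave the other eyepiece and the things lying about as they are.

Things in the scene. Friction and masses are not known exactly. Their poses are not given: they have to be found in the camera images.
- scope: White stereo microscope, fixed. Origin: under its base plate (300 x 200 x 24 mm), 20 mm behind the plate's middle; +x from the operator's (robot's) side to the post at the back (25 mm thick, 306 high, at x 100 mm), +y left, z up. Two eyetubes lean 30 deg from vertical towards the operator; their mouths' centres lie at x -62, y -38 (measuring, right) and y 38 (plain, left), z 252 mm.
- eyetube: Right (-y) metal eyetube, fixed. Origin: centre of its mouth, in the rim's plane. +z outwards along its axis , +x to its yellow mark (on its upper side, away from the operator). Rim ring: outer diameter 38 mm, inner 31, with one slot 6.4 mm wide, 5.5 deep. The ring is clamped where the scale lies level, so the slot is up to 15 deg either side of the mark.
- eyepiece: Black measuring eyepiece in that tube, 39 mm wide, 44 long above its underside, flat on top. Origin: on its axis at that underside; +z outwards along the axis, +x to its pin and yellow line (down its side, with a tick on top). Home: origin at the eyetube's. Pin on the rim: 5 mm higher. Turns endlessly (0.02 N m), starts 100 to 180 deg off the mark; a set screw stops it 9 mm above home.
- pin (a point): Centre of the eyepiece's round brass locating pin (4 mm thick, pointing outwards), 17.2 mm from the axis on its +x side, 3 mm below the collar's underside; axes as the eyepiece. The eyepiece is stiff in the tube: over the slot it does not drop by its own weight but goes home with a push of 3 to 10 N along the axis; elsewhere the pin stops it on the rim.
- plain_edge (a point): A point on the eyecup's edge of the other, plain eyepiece in the left (+y) tube (same size, no yellow line; fully home, its axis 76 mm from the measuring one, so about 37 mm free between the two). It turns easily if rubbed.
- dish: Petri dish, 63 mm wide, 15 mm high, lying loose under the objective on the microscope's base. Origin under its middle.
- cap_a: Loose grey dust cap, 41 mm wide, 16 mm high, lying near the front edge of the microscope's base. Origin under its middle.
- cap_b: A second such dust cap.
- drop_bottle: Loose amber dropper bottle, 29 mm wide, 84 mm high. Origin under its middle.
- tissue_box: Box of lens tissues, 75 x 115 x 60 mm, loose. Origin under its middle.
- tube_rack: Blue tube rack, 75 x 200 x 40 mm, loose. Origin under its middle.
- marker: Marker pen lying loose, 137 mm long, 12 mm thick. Origin under its middle.

How it is judged:
By the outcome, as a careful person would: the job done as asked, in the order asked, and still so for the second after the job is handed in, with the robot touching nothing.
It also fails if it takes over 64 s, if anything falls off the work surface, if the arm or the gripper's body presses on something with over 40 N, if the wrist force passes 120 N, or if a joint passes its speed limit or range.

## Working session

There is one attempt and no reset: what is moved stays moved. The work goes in short steps, Python scripts to look and compute and a tool call to move; the robot and the scene stay as the last step left them, time stands still between calls to the robot, and variables do not carry over. Pictures are saved under pics/ and viewed, at most 10 in all, crops included, and the job is handed in when it is done.

Besides the shell and the picture viewer there is one more tool, called after "Request:" as name(argument=value, ...), one argument or row to a line, values as JSON. arm_command: Moves the arm, as the interface text tells. Its arguments: {"type":"object","properties":{"plan":{"type":"array"},"newtons":{"type":"number"}},"required":["plan"]}

```bash
mkdir -p pics
python3 - <<'E'
from cell import manip, eyes
import cv2, numpy as np
print(manip.read_state())
for n in("side","top"):
    c=eyes.camera(n); cv2.imwrite(f"pics/{n}0.png",c["img"]); np.savez(f"{n}0.npz",**c)
    print(n,[(k,c[k]) for k in("fx","fy","cx","cy","eye","orientation")])
E
```

```text
{'clock': 0.0, 'joints': array([ 1.14440327e+00,  3.00444128e-01,  1.52160154e+00,  7.29432972e-06,
        1.32071777e+00, -6.65670510e-02]), 'qd': array([ 9.07689642e-04,  3.74249958e-04, -1.36745257e-04, -7.23510916e-05,
        3.38570506e-04,  7.29369193e-04]), 'effort': array([-2.27492710e-03, -5.31806874e+01, -3.52742136e+01,  7.07335328e-02,
        2.43918621e-02, -1.22786423e-04]), 'eef_pos': array([193.53084128, 514.53112368, 204.89247743]), 'eef_rot': array([-3.14042493e+00, -8.49282162e-05,  2.78176479e+00]), 'wrist_force': array([ 0.30876862,  0.04194145, -0.26202407]), 'moment': array([ 0.00714403, -0.05425713, -0.03746135]), 'finger_force': 0.0, 'finger_gap': 93.83247013196056}
side [('fx', 386.7838314207238), ('fy', 386.7838314207238), ('cx', 275.3644029322123), ('cy', 213.75831836616135), ('eye', array([ 192.14380268, -681.45506249,  720.52676218])), ('orientation', array([-2.18877978, -0.00400063, -0.47675978]))]
top [('fx', 507.7303874845939), ('fy', 507.7303874845939), ('cx', 276.36168046259525), ('cy', 218.35782310640332), ('eye', array([ 403.18162942,   16.83377662, 1641.13171059])), ('orientation', array([-3.05327516, -0.01305624, -1.55763493]))]
```

View pics/side0.png

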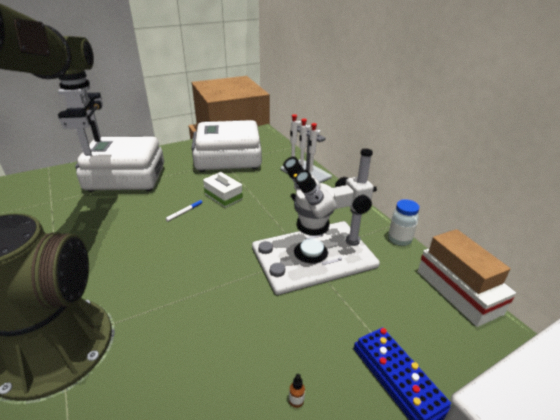

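View pics/top0.png

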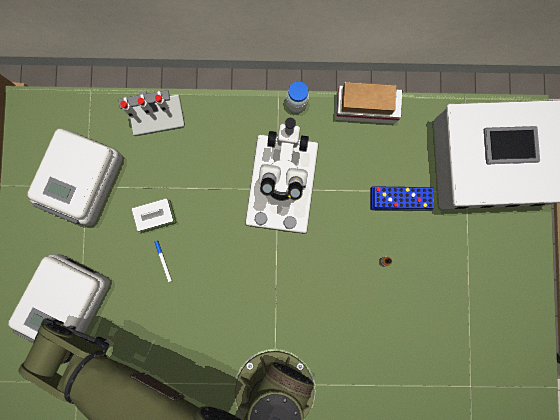

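The side view shows the microscope at about (315,230), with the eyepieces at (293,165) and (303,182). In the top view the eyepieces are at (267,187) and (296,187), and the measuring one is the right-hand of the two. Next I'll enlarge the crops and fit the plate.

```bash
cat > h.py <<'E'
import numpy as np, cv2
from scipy.spatial.transform import Rotation as Ro
def rot(c): return Ro.from_euler('xyz',c["orientation"]).as_matrix()
def ray(c,u,v): return rot(c)@np.array([(u-c["cx"])/c["fx"],(v-c["cy"])/c["fy"],1.])
def onz(c,u,v,z):
    d=ray(c,u,v); return c["eye"]+d*(z-c["eye"][2])/d[2]
def atz(c,u,v,Z): return c["eye"]+ray(c,u,v)*Z
def proj(c,p):
    q=rot(c).T@(np.asarray(p)-c["eye"]); return np.array([c["fx"]*q[0]/q[2]+c["cx"],c["fy"]*q[1]/q[2]+c["cy"]])
def tri(c1,a,c2,b):
    d1=ray(c1,*a);d2=ray(c2,*b); s=np.linalg.lstsq(np.c_[d1,-d2],c2["eye"]-c1["eye"],rcond=None)[0]
    p=c1["eye"]+d1*s[0];q=c2["eye"]+d2*s[1]; return (p+q)/2,np.linalg.norm(p-q)
def scope_T(xy,yaw):
    T=np.eye(4);T[:3,:3]=Ro.from_euler('z',yaw).as_matrix();T[:2,3]=xy;return T
E
python3 - <<'E'
from h import *
t=dict(np.load("top0.npz"));s=dict(np.load("side0.npz"))
for k in(t,s):
    for q in("fx","fy","cx","cy"):k[q]=float(k[q])
# plate: points by depth z in 14..34 near
R=rot(t);v,u=np.mgrid[0:420,0:560]
P=(np.stack([(u-t["cx"])/t["fx"],(v-t["cy"])/t["fy"],np.ones(u.shape)],-1)*t["z_map"][...,None])@R.T+t["eye"]
m=((P[...,2]>12)&(P[...,2]<38)&(abs(u-283)<50)&(abs(v-184)<62)).astype(np.uint8)
m=cv2.morphologyEx(m,cv2.MORPH_OPEN,np.ones((3,3)))
pts=np.argwhere(m)[:,::-1].astype(np.float32)
q=np.array([onz(t,a,b,24)[:2] for a,b in pts],np.float32)
r=cv2.minAreaRect(q);print(r,P[...,2][m>0].mean())
a=t["img"][150:245,235:330];b=s["img"][135:235,260:390]
cv2.imwrite("pics/c0.png",np.hstack([cv2.resize(a,(380,400),interpolation=2),cv2.resize(b,(420,400*420//520),interpolation=2) if 0 else cv2.resize(b,(420,400),interpolation=2)]))
E
```

```text
((660.5491943359375, -18.15282440185547), (198.91595458984375, 298.9887390136719), 83.03318786621094) 24.235513611601714
```

View pics/c0.png

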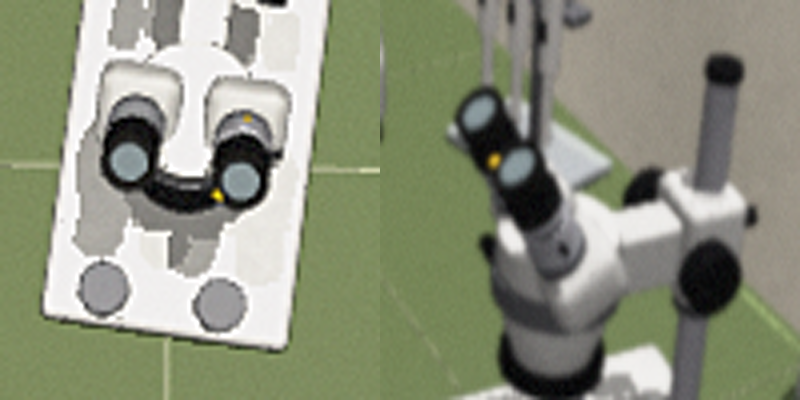

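Reading the crop: the yellow tick of the measuring eyepiece is at about (290,196) px in the top image, with its top centre near (296,193) and the tube mark near (297,178). The pin therefore sits roughly 130° off. I'll compute this properly.

```bash
cat >> h.py <<'E'
from math import radians
yaw=radians(-6.97); ex=np.array([np.cos(yaw),np.sin(yaw),0]); ey=np.array([-np.sin(yaw),np.cos(yaw),0]); ez=np.array([0,0,1.])
O=np.array([660.5,-18.15,0])+20*ex
d=-.5*ex+.866*ez; mx=.866*ex+.5*ez   # tube axis, mark direction
M=O-62*ex-38*ey+252*ez
def load(f): 
    c=dict(np.load(f)); return {k:(float(v) if v.ndim==0 else v) for k,v in c.items()}
def yellow(c,r=30):
    u,v=proj(c,M+30*d).astype(int); h=cv2.cvtColor(c["img"],cv2.COLOR_BGR2HSV)
    w=h.astype(float); m=((h[...,0]>15)&(h[...,0]<35)&(h[...,1]>120)&(h[...,2]>90)).astype(np.uint8)
    k=np.zeros_like(m);k[v-r:v+r,u-r:u+r]=1;m*=k
    n,l,s,cen=cv2.connectedComponentsWithStats(m)
    return [(s[i,4],cen[i].round(1)) for i in range(1,n)]
def angle(c,uv,h):  # eyepiece angle from a pixel on the top face, s=h
    D=ray(c,*uv);p=c["eye"]+D*((M+h*d-c["eye"])@d)/(D@d);q=p-M-h*d
    return np.degrees(np.arctan2(q@ey,q@mx)),np.hypot(q@ey,q@mx)
E
python3 - <<'E'
from h import *
print("M",M,"mid",M+33*d)
for f in("top0.npz","side0.npz"):
    c=load(f);y=yellow(c);print(f,y,"top centre px",proj(c,M+49*d),"mark px",proj(c,M+19*mx-3*d))
    for a,uv in y:print(angle(c,uv,49))
    u,v=proj(c,M+49*d).round().astype(int);Z=np.median(c["z_map"][v-2:v+3,u-2:u+3]);print("depth pt",atz(c,u,v,Z),"model",M+49*d)
E
```

```text
M [614.19910133 -50.7724889  252.        ] mid [597.8210392 -48.77022   280.578    ]
top0.npz [(np.int32(4), array([296.5, 177.5])), (np.int32(7), array([289., 196.]))] top centre px [294.85941705 193.59615361] mark px [296.24493583 180.20923311]
(np.float64(2.5390584134030973), np.float64(45.93035933044899))
(np.float64(122.12091029665073), np.float64(17.227997797757894))
depth pt [589.46625381 -48.42124568 289.57362634] model [589.88016059 -47.79942295 294.434     ]
side0.npz [(np.int32(11), array([295.2, 174.7]))] top centre px [302.92190406 175.53504144] mark px [319.1943242 185.8959237]
(np.float64(122.34259305152989), np.float64(22.348893179092087))
depth pt [591.53804881 -45.5834537  291.69174243] model [589.88016059 -47.79942295 294.434     ]
```

Request:
arm_command(
  plan=[
    [0.3, 0, 0, -0.05, 0],
    [0.3, 0, 0, -0.05, 0],
    [0.3, 0, 0, -0.05, 0],
    [0.3, 0, 0, -0.05, 0],
    [0.3, -0.0412, -0.0275, 0, 0],
    [0.3, -0.0412, -0.0275, 0, 0],
    [0.3, -0.0412, -0.0275, 0, 0],
    [0.3, -0.0412, -0.0275, 0, 0],
    [0.3, -0.0412, -0.0275, 0, 0],
    [0.3, -0.0412, -0.0275, 0, 0],
    [0.3, -0.0412, -0.0275, 0, 0],
    [0.3, -0.0412, -0.0275, 0, 0],
    [0.3, -0.0412, -0.0275, 0, 0],
    [0.3, -0.0412, -0.0275, 0, 0],
    [0.3, -0.0412, -0.0275, 0, 0],
    [0.3, -0.0412, -0.0275, 0, 0],
    [0.3, -0.0412, -0.0275, 0, 0],
    [0.3, -0.0412, -0.0275, 0, 0],
  ],
  newtons=6,
)

```text
clock: 2.35
eef_pos: [598.7, -50.1, 405.1]
eef_rot: [-3.142, -0.001, 2.782]
wrist_force: [0.2, 0.9, 0.2]
finger_gap: 61.5
finger_force: 0.0
```

Request:
arm_command(
  plan=[
    [0.3, 0, 0, 0, -0.178],
    [0.3, 0, 0, 0, -0.178],
    [0.3, 0, 0, 0, -0.178],
    [0.3, 0, 0, 0, -0.178],
    [0.3, 0, 0, 0, -0.178],
    [0.3, 0, 0, 0, 0],
    [0.3, 0, 0, 0, 0],
  ],
)

```text
clock: 3.22
eef_pos: [598.0, -48.7, 405.2]
eef_rot: [3.141, -0.0, -2.615]
wrist_force: [-0.8, 0.1, -0.3]
finger_gap: 61.1
finger_force: 0.0
```

Run:
```python
from cell import manip, eyes
import cv2, numpy as np
s=manip.read_state();print(s["joints"])
for n in("side","top"):
    c=eyes.camera(n); np.savez(f"{n}1.npz",**c)
    from h import *
    u,v=proj(c,M+50*d).astype(int);cv2.imwrite(f"pics/{n}1.png",cv2.resize(c["img"][v-60:v+60,u-60:u+60],(480,480),interpolation=2))
```

```text
[-1.42241812e-01  3.70198546e-01  9.77284175e-01 -1.49787032e-06
  1.79447526e+00 -2.23918674e+00]
```

Request:
arm_command(
  plan=[
    [0.3, 0, 0, 0.045, 0],
    [0.3, 0, 0, 0.045, 0],
    [0.3, 0, 0, 0.03, 0],
    [0.3, 0, 0, 0.016, 0],
    [0.3, 0, 0, 0, 0],
  ],
)

```text
clock: 3.95
eef_pos: [597.9, -48.7, 269.2]
eef_rot: [3.141, -0.001, -2.612]
wrist_force: [-0.5, 0.8, 0.2]
finger_gap: 60.8
finger_force: 0.0
```

Run:
```python
from cell import manip, eyes
from h import *
im=[]
for n in("side","top"):
    c=eyes.camera(n)
    u,v=proj(c,M+40*d).astype(int);im.append(cv2.resize(c["img"][v-30:v+30,u-30:u+30],(400,400),interpolation=2))
cv2.imwrite("pics/c2.png",np.hstack(im))
s=manip.read_state();print(s["eef_pos"],s["wrist_force"],s["finger_gap"])
```

```text
[598.36526055 -48.73898768 270.82480356] [-0.33700041 -0.36446045  0.73683431] 60.85334680790462
```

View pics/c2.png

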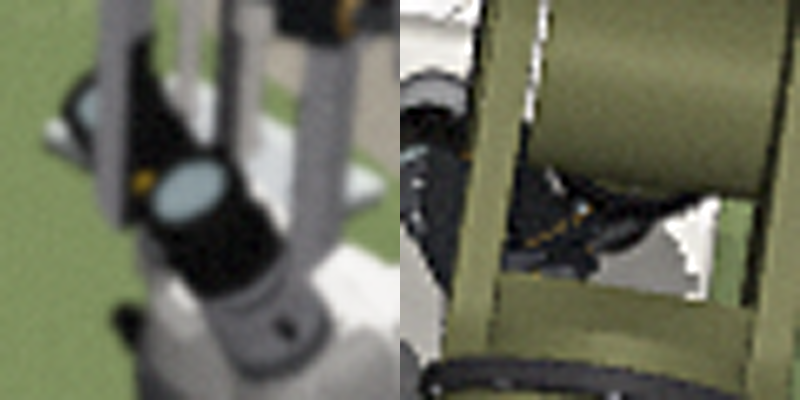

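The side crop shows the fingers straddling the eyepiece: left finger near (125,200) between the two eyepieces, right finger near (300,240). Both are clear of it, so I'll close lightly and do the first turning stroke.

Request:
arm_command(
  plan=[
    [-0.3, 0, 0, 0, 0],
    [-0.3, 0, 0, 0, 0],
    [-0.3, 0, 0, 0, 0],
    [-0.3, 0, 0, 0, 0],
  ],
  newtons=6,
)

```text
clock: 4.55
eef_pos: [597.6, -47.0, 269.9]
eef_rot: [3.139, 0.001, -2.61]
wrist_force: [-5.3, 10.7, 0.2]
finger_gap: 48.4
finger_force: 6.0
```

Request:
arm_command(
  plan=[
    [-0.3, 0, 0, 0, 0.1],
    [-0.3, 0, 0, 0, 0.1],
    [-0.3, 0, 0, 0, 0.1],
  ],
)

```text
clock: 4.92
eef_pos: [597.1, -47.2, 270.1]
eef_rot: [3.139, -0.002, -2.914]
wrist_force: [-11.4, 9.0, 3.6]
finger_gap: 45.0
finger_force: 6.0
```

```bash
cat > look.py <<'E'
from cell import manip, eyes
from h import *
import sys
s=manip.read_state();print(s["clock"],s["eef_pos"].round(1),s["wrist_force"].round(1),s["moment"].round(2),s["finger_gap"].round(1),s["finger_force"],s["joints"][5].round(2))
for n in("side","top"):
    c=eyes.camera(n)
    for a,uv in yellow(c,22):print(n,a,uv,[x.round(1) for x in angle(c,uv,49)])
    np.savez(f"{n}_last.npz",**c)
E
python3 look.py
```

```text
Traceback (most recent call last):
  File "look.py", line 4, in <module>
    s=manip.read_state();print(s["clock"],s["eef_pos"].round(1),s["wrist_force"].round(1),s["moment"].round(2),s["finger_gap"].round(1),s["finger_force"],s["joints"][5].round(2))
                                                                                                               ^^^^^^^^^^^^^^^^^^^^^
AttributeError: 'float' object has no attribute 'round'
```

Request:
arm_command(
  plan=[
    [-0.3, 0.001, 0.002, 0, 0],
    [-0.3, 0, 0, 0, 0],
  ],
)

```text
clock: 5.18
eef_pos: [596.5, -46.0, 270.3]
eef_rot: [3.141, 0.001, -2.911]
wrist_force: [-3.5, 6.9, 3.1]
finger_gap: 42.7
finger_force: 6.0
```

```bash
sed -i 's/s\["finger_gap"\].round(1)/round(s["finger_gap"],1)/' look.py; python3 look.py
```

```text
5.175 [596.5 -46.  270.3] [-3.5  6.9  3.1] [ 1.3   0.63 -0.04] 42.7 6.012027226388454 -1.94
side 3 [295.7 174.7] [np.float64(121.9), np.float64(21.0)]
```

Request:
arm_command(
  plan=[
    [-0.3, 0.0005, 0.0015, 0, 0.1],
    [-0.3, 0, 0, 0, 0.1],
    [-0.3, 0, 0, 0, 0.1],
    [-0.3, 0, 0, 0, 0.05],
    [-0.3, 0, 0, 0, 0],
  ],
)

```text
clock: 5.9
eef_pos: [596.0, -45.9, 270.1]
eef_rot: [-3.141, 0.001, 3.022]
wrist_force: [1.2, -2.1, 1.1]
finger_gap: 38.8
finger_force: 6.0
```

```bash
python3 look.py
```

```text
5.9 [596.  -45.9 270.1] [ 1.2 -2.1  1.1] [-0.22 -0.2  -0.03] 38.8 5.998964309692383 -1.59
side 4 [296.5 173.5] [np.float64(112.1), np.float64(21.3)]
```

Request:
arm_command(
  plan=[
    [-0.3, 0, 0, 0, 0.12],
    [-0.3, 0, 0, 0, 0.12],
    [-0.3, 0, 0, 0, 0.12],
    [-0.3, 0, 0, 0, 0.12],
    [-0.3, 0, 0, 0, 0.12],
    [-0.3, 0, 0, 0, 0],
  ],
)

```text
clock: 6.75
eef_pos: [595.7, -45.6, 269.8]
eef_rot: [3.141, 0.0, 2.423]
wrist_force: [-2.5, -0.2, 2.0]
finger_gap: 45.4
finger_force: 6.6
```

```bash
python3 look.py
```

```text
6.75 [595.7 -45.6 269.8] [-2.5 -0.2  2. ] [0.08 0.07 0.11] 45.4 6.596064269542694 -0.99
```

Request:
arm_command(
  plan=[
    [0.3, 0, 0, 0, 0],
    [0.3, 0, 0, 0, 0],
    [0.3, 0, 0, 0, -0.17],
    [0.3, 0, 0, 0, -0.17],
    [0.3, 0, 0, 0, -0.17],
    [0.3, 0, 0, 0, -0.17],
    [0.3, 0, 0, 0, -0.17],
    [0.3, 0, 0, 0, -0.17],
    [0.3, 0, 0, 0, -0.17],
    [0.3, 0, 0, 0, 0],
  ],
)

```text
clock: 8.1
eef_pos: [595.7, -45.6, 269.3]
eef_rot: [3.141, -0.0, -2.672]
wrist_force: [0.1, -0.8, -0.3]
finger_gap: 61.2
finger_force: 0.0
```

```bash
python3 look.py
python3 - <<'E'
from h import *
im=[]
for n in("side","top"):
    c=load(n+"_last.npz"); u,v=proj(c,M+40*d).astype(int);im.append(cv2.resize(c["img"][v-25:v+25,u-25:u+25],(400,400),interpolation=2))
cv2.imwrite("pics/c3.png",np.hstack(im))
E
```

```text
8.1 [595.7 -45.6 269.3] [ 0.1 -0.8 -0.3] [ 0.06 -0.01 -0.04] 61.2 0.0 -2.18
side 2 [299.5 171. ] [np.float64(87.8), np.float64(20.8)]
top 1 [289. 194.] [np.float64(102.6), np.float64(15.7)]
```

View pics/c3.png

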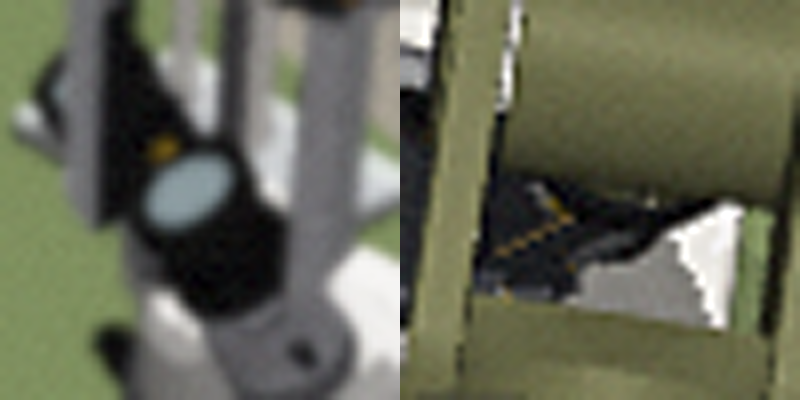

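The tick (side crop (160,148)) is now at about 88°. The eyepiece is turning the right way, so on to the next stroke with a firmer grip.

Request:
arm_command(
  plan=[
    [-0.3, 0, 0, 0, 0],
    [-0.3, 0, 0, 0, 0],
    [-0.3, 0, 0, 0, 0],
    [-0.3, 0, 0, 0, 0.13],
    [-0.3, 0, 0, 0, 0.13],
    [-0.3, 0, 0, 0, 0.13],
    [-0.3, 0, 0, 0, 0.13],
    [-0.3, 0, 0, 0, 0.13],
  ],
  newtons=10,
)

```text
clock: 9.2
eef_pos: [595.8, -45.7, 269.4]
eef_rot: [3.142, 0.0, 2.957]
wrist_force: [1.0, -3.9, -0.8]
finger_gap: 38.4
finger_force: 10.1
```

Request:
arm_command(
  plan=[
    [-0.3, 0, 0, 0, 0.13],
    [-0.3, 0, 0, 0, 0.13],
    [-0.3, 0, 0, 0, 0.13],
    [-0.3, 0, 0, 0, 0.13],
    [-0.3, 0, 0, 0, 0.13],
    [-0.3, 0, 0, 0, 0],
  ],
)

```text
clock: 9.95
eef_pos: [595.7, -45.4, 270.0]
eef_rot: [3.141, 0.0, 2.312]
wrist_force: [-2.7, -0.3, 4.5]
finger_gap: 46.2
finger_force: 10.8
```

Request:
arm_command(
  plan=[
    [0.3, 0, 0, 0, 0],
    [0.3, 0, 0, 0, 0],
    [0.3, 0, 0, 0, -0.17],
    [0.3, 0, 0, 0, -0.17],
    [0.3, 0, 0, 0, -0.17],
    [0.3, 0, 0, 0, -0.17],
    [0.3, 0, 0, 0, -0.17],
    [0.3, 0, 0, 0, -0.17],
    [0.3, 0, 0, 0, -0.17],
    [0.3, 0, 0, 0, 0],
  ],
)

```text
clock: 11.2
eef_pos: [595.7, -45.6, 269.2]
eef_rot: [3.141, -0.0, -2.782]
wrist_force: [-0.2, 0.3, -0.1]
finger_gap: 61.0
finger_force: 0.0
```

```bash
python3 look.py
python3 - <<'E'
from h import *
im=[]
for n in("side","top"):
    c=load(n+"_last.npz"); u,v=proj(c,M+40*d).astype(int);im.append(cv2.resize(c["img"][v-25:v+25,u-25:u+25],(400,400),interpolation=2))
cv2.imwrite("pics/c4.png",np.hstack(im))
E
```

```text
11.2 [595.7 -45.6 269.2] [-0.2  0.3 -0.1] [ 0.08 -0.04 -0.04] 61.0 0.0 -2.07
side 2 [304.5 170. ] [np.float64(50.5), np.float64(16.9)]
top 1 [280. 202.] [np.float64(129.6), np.float64(47.1)]
```

Request:
arm_command(
  plan=[
    [-0.3, 0, 0, 0, 0],
    [-0.3, 0, 0, 0, 0],
    [-0.3, 0, 0, 0, 0],
    [-0.3, 0, 0, 0, 0.12],
    [-0.3, 0, 0, 0, 0.12],
    [-0.3, 0, 0, 0, 0.12],
    [-0.3, 0, 0, 0, 0.12],
    [-0.3, 0, 0, 0, 0.12],
    [-0.3, 0, 0, 0, 0.12],
    [-0.3, 0, 0, 0, 0.12],
    [-0.3, 0, 0, 0, 0.12],
    [-0.3, 0, 0, 0, 0],
  ],
)

```text
clock: 12.8
eef_pos: [595.5, -45.3, 269.3]
eef_rot: [3.142, -0.001, 2.543]
wrist_force: [-3.3, 1.4, -0.4]
finger_gap: 43.8
finger_force: 10.2
```

Request:
arm_command(
  plan=[
    [0.3, 0, 0, 0, 0],
    [0.3, 0, 0, 0, 0],
    [0.3, 0, 0, 0, -0.17],
    [0.3, 0, 0, 0, -0.17],
    [0.3, 0, 0, 0, -0.17],
    [0.3, 0, 0, 0, -0.17],
    [0.3, 0, 0, 0, -0.17],
    [0.3, 0, 0, 0, 0],
  ],
)

```text
clock: 13.8
eef_pos: [595.8, -45.6, 269.5]
eef_rot: [-3.141, 0.0, -2.892]
wrist_force: [-0.2, 0.3, -0.3]
finger_gap: 61.1
finger_force: 0.0
```

```bash
python3 look.py
python3 - <<'E'
from h import *
im=[]
for n in("side","top"):
    c=load(n+"_last.npz"); u,v=proj(c,M+40*d).astype(int);im.append(cv2.resize(c["img"][v-25:v+25,u-25:u+25],(400,400),interpolation=2))
cv2.imwrite("pics/c5.png",np.hstack(im))
E
```

```text
13.8 [595.8 -45.6 269.5] [-0.2  0.3 -0.3] [ 0.05  0.01 -0.03] 61.1 0.0 -1.96
side 3 [308.7 171.3] [np.float64(1.1), np.float64(15.8)]
top 1 [287. 192.] [np.float64(86.0), np.float64(21.5)]
```

View pics/c5.png

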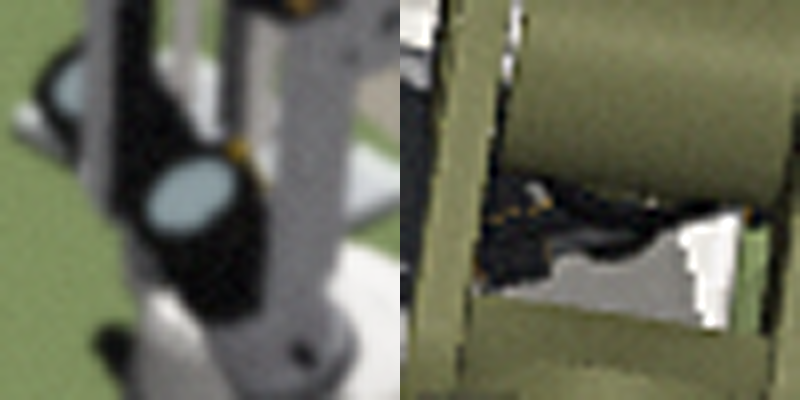

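```bash
cat > tick.py <<'E'
from h import *
import sys
c=load("side_last.npz"); u,v=proj(c,M+40*d).astype(int)
h=cv2.cvtColor(c["img"],cv2.COLOR_BGR2HSV)
m=np.zeros(h.shape[:2],np.uint8);w=slice(v-12,v+12),slice(u-10,u+14)
m[w]=((h[w][...,2]>105)&(h[w][...,0]>85)&(h[w][...,0]<125)&(h[w][...,1]>25))
n,l,s,cen=cv2.connectedComponentsWithStats(m);i=1+np.argmin([np.hypot(*(cen[k]-(u-1,v-1))) for k in range(1,n)])
# model of lens centre in plane s=49
def pl(uv): 
    D=ray(c,*uv);return c["eye"]+D*((M+49*d-c["eye"])@d)/(D@d)
C=pl(cen[i]);print("lens",cen[i],s[i,4],"offset",[(C-M)@ey,(C-M)@mx])
for r in (100,120,140):
  mm=((h[...,0]>15)&(h[...,0]<35)&(h[...,1]>r)&(h[...,2]>80)).astype(np.uint8);k=np.zeros_like(mm);k[v-15:v+12,u-15:u+15]=1
  ys,xs=np.nonzero(mm*k)
  if len(xs):
    q=pl((xs.mean(),ys.mean()))-C;print(r,len(xs),xs.mean(),ys.mean(),np.degrees(np.arctan2(q@ey,q@mx)),np.hypot(q@ey,q@mx))
E
python3 tick.py
```

```text
lens [302.5483871  176.87096774] 62 offset [np.float64(-3.1161079740161557), np.float64(-2.541029553364062)]
100 5 308.4 171.2 13.610980299809613 18.48846635253526
120 4 308.5 171.5 10.456487685332709 17.9896830462364
140 2 308.0 171.5 14.331211503298025 17.40846938052948
```

The side view gives the tick about 12° from the mark. I'll grip, then make a small axial push to feel for the slot, checking the force at each step.

Request:
arm_command(
  plan=[
    [-0.3, 0, 0, 0, 0],
    [-0.3, 0, 0, 0, 0],
    [-0.3, 0, 0, 0, 0],
    [-0.3, 0, 0, 0, 0.05],
    [-0.3, 0, 0, 0, 0],
  ],
)

```text
clock: 14.52
eef_pos: [595.7, -45.9, 269.5]
eef_rot: [-3.141, -0.0, -2.942]
wrist_force: [-0.2, -3.9, 0.6]
finger_gap: 41.8
finger_force: 9.6
```

Request:
arm_command(
  plan=[
    [-0.3, -0.0005, -0.0002, 0.0009, 0],
    [-0.3, 0, 0, 0, 0],
  ],
)

```text
clock: 14.78
eef_pos: [596.3, -45.9, 268.5]
eef_rot: [-3.141, -0.0, -2.941]
wrist_force: [-0.1, -4.5, -0.0]
finger_gap: 41.8
finger_force: 9.6
```

Request:
arm_command(
  plan=[
    [-0.3, -0.0005, -0.0002, 0.0009, 0],
    [-0.3, 0, 0, 0, 0],
  ],
)

```text
clock: 15.02
eef_pos: [596.8, -46.0, 267.5]
eef_rot: [-3.141, -0.0, -2.941]
wrist_force: [0.2, -5.2, 0.1]
finger_gap: 42.0
finger_force: 9.6
```

Request:
arm_command(
  plan=[
    [-0.3, 0, 0, 0, 0.08],
    [-0.3, 0, 0, 0, 0.08],
    [-0.3, 0, 0, 0, 0.08],
    [-0.3, 0, 0, 0, 0.08],
    [-0.3, 0, 0, 0, 0],
  ],
)

```text
clock: 15.65
eef_pos: [597.0, -45.9, 267.6]
eef_rot: [-3.141, 0.001, 3.022]
wrist_force: [1.1, -4.8, -0.6]
finger_gap: 38.8
finger_force: 10.0
```

Request:
arm_command(
  plan=[
    [-0.3, -0.0005, 0, 0.0009, 0],
    [-0.3, 0, 0, 0, 0],
  ],
)

```text
clock: 15.9
eef_pos: [597.3, -45.9, 267.1]
eef_rot: [-3.141, 0.001, 3.023]
wrist_force: [-1.9, -4.4, 4.2]
finger_gap: 39.0
finger_force: 10.0
```

Request:
arm_command(
  plan=[
    [-0.3, -0.0005, 0, 0.0009, 0],
    [-0.3, 0, 0, 0, 0],
  ],
)

```text
clock: 16.15
eef_pos: [597.6, -46.0, 267.0]
eef_rot: [-3.141, 0.001, 3.022]
wrist_force: [-5.7, -4.0, 11.2]
finger_gap: 38.6
finger_force: 10.0
```

```bash
python3 look.py;python3 tick.py
```

```text
16.15 [597.6 -46.  267. ] [-5.7 -4.  11.2] [-1.    1.08  0.06] 38.6 10.007256343960762 -1.59
lens [302.23913043 178.        ] 46 offset [np.float64(-5.7499934680752816), np.float64(-4.667262155930246)]
```

Axial force is 12.5 N with no drop, so the pin is on the rim here. I'll back off, open, and check the angle.

Request:
arm_command(
  plan=[
    [-0.3, 0.0008, 0, -0.0014, 0],
    [0.3, 0, 0, 0, 0],
    [0.3, 0, 0, 0, 0],
    [0.3, 0, 0, 0, -0.18],
    [0.3, 0, 0, 0, -0.18],
    [0.3, 0, 0, 0, -0.1],
    [0.3, 0, 0, 0, 0],
  ],
)

```text
clock: 17.12
eef_pos: [596.9, -45.5, 267.1]
eef_rot: [3.141, -0.0, -2.802]
wrist_force: [-0.8, -0.3, 0.7]
finger_gap: 61.0
finger_force: 0.0
```

```bash
python3 look.py;python3 tick.py
python3 - <<'E'
from h import *
im=[]
for n in("side","top"):
    c=load(n+"_last.npz"); u,v=proj(c,M+40*d).astype(int);im.append(cv2.resize(c["img"][v-25:v+25,u-25:u+25],(400,400),interpolation=2))
cv2.imwrite("pics/c6.png",np.hstack(im))
E
```

```text
17.125 [596.9 -45.5 267.1] [-0.8 -0.3  0.7] [ 0.12 -0.04  0.02] 61.0 0.0 -2.05
side 3 [308.7 172.3] [np.float64(-10.3), np.float64(14.5)]
top 2 [280.  201.5] [np.float64(128.1), np.float64(46.4)]
lens [302.94827586 177.62068966] 58 offset [np.float64(-6.117312296735914), np.float64(-2.939578851019423)]
100 4 308.5 172.5 11.406423291413018 16.952310683045575
120 4 308.5 172.5 11.406423291413018 16.952310683045575
140 2 308.5 173.0 6.825926896256862 15.997674516650253
```

View pics/c6.png

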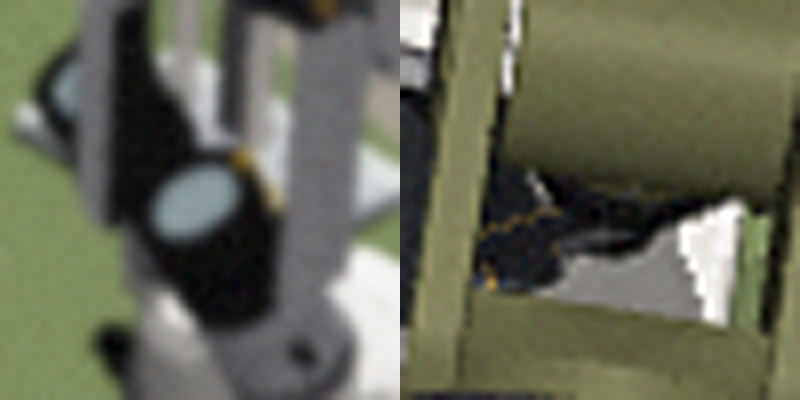

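```bash
python3 - <<'E'
from h import *
l=load("side_last.npz");print("px per mm along axis",(proj(l,M+49*d)-proj(l,M+44*d))/5)
np.savez("keep.npz",**l); np.savez("side_last.npz",**load("side0.npz"))
E
python3 tick.py | head -1; cp keep.npz side_last.npz
```

```text
px per mm along axis [-0.18909871 -0.30222473]
lens [302.         176.25925926] 54 offset [np.float64(-0.192162702275718), np.float64(-2.58775667918756)]
```

Run:
```python
from h import *
from cell import eyes
a=load("side0.npz")
ds=[load("side_last.npz")]+[eyes.camera("side") for _ in range(3)]
f=rot(a)[:,2];print("depth change per mm outward",d@f)
def lens(c):
    h=cv2.cvtColor(c["img"],cv2.COLOR_BGR2HSV)
    u,v=302,177;m=np.zeros(h.shape[:2],np.uint8);w=slice(v-9,v+10),slice(u-9,u+10)
    m[w]=((h[w][...,2]>105)&(h[w][...,0]>85)&(h[w][...,0]<125)&(h[w][...,1]>25))
    m=cv2.erode(m,np.ones((3,3)));ys,xs=np.nonzero(m);Z=c["z_map"][m>0];P=np.array([atz(c,x,y,z) for x,y,z in zip(xs,ys,Z)])
    return len(xs),xs.mean(),ys.mean(),np.median(Z),np.median((P-M)@d)
for c in [a]+ds:print(lens(c))
# contour comparison: grey tube visible? intensity along the front generatrix
for nm,c in(("0",a),("now",ds[-1])):
    g=cv2.cvtColor(c["img"],cv2.COLOR_BGR2GRAY);print(nm,[int(g[tuple(proj(c,M+t*d-17*ey-6*mx).round().astype(int)[::-1])]) for t in range(-8,20,2)])
```

```text
depth change per mm outward -0.6445304239966305
(22, np.float64(301.95454545454544), np.float64(176.3181818181818), np.float32(858.4635), np.float64(46.28495958512805))
(28, np.float64(302.89285714285717), np.float64(177.67857142857142), np.float32(862.4915), np.float64(41.57071712394963))
(28, np.float64(302.89285714285717), np.float64(177.67857142857142), np.float32(862.8103), np.float64(41.37911740774864))
(27, np.float64(302.85185185185185), np.float64(177.77777777777777), np.float32(861.32904), np.float64(41.418169602627096))
(28, np.float64(302.89285714285717), np.float64(177.67857142857142), np.float32(862.45264), np.float64(41.49183509247001))
0 [87, 87, 93, 95, 97, 97, 75, 72, 75, 88, 88, 55, 55, 26]
now [86, 86, 86, 94, 100, 100, 100, 92, 67, 36, 36, 13, 13, 11]
```

Since the start the eyepiece has dropped 4.8 mm along its axis (of 5), so the pin went into the slot about 10° off the mark. The 12.5 N was the home stop. I'll do one gentle confirming push, square on, then let go.

Request:
arm_command(
  plan=[
    [0.3, 0, 0, 0, 0.16],
    [0.3, 0, 0, 0, 0.16],
    [0.3, 0, 0, 0, 0.14],
    [0.3, 0, 0, 0, 0],
    [-0.3, 0, 0, 0, 0],
    [-0.3, 0, 0, 0, 0],
    [-0.3, 0, 0, 0, 0],
    [-0.3, -0.0004, 0, 0.0006, 0],
    [-0.3, 0, 0, 0, 0],
  ],
  newtons=12,
)

```text
clock: 18.5
eef_pos: [597.1, -46.0, 267.1]
eef_rot: [-3.141, -0.0, 3.022]
wrist_force: [-4.0, -2.5, 5.5]
finger_gap: 38.8
finger_force: 12.0
```

Request:
arm_command(
  plan=[
    [-0.3, -0.0003, 0, 0.0005, 0],
    [-0.3, 0, 0, 0, 0],
  ],
)

```text
clock: 18.75
eef_pos: [597.1, -46.0, 267.1]
eef_rot: [-3.141, -0.0, 3.022]
wrist_force: [-8.5, -1.2, 8.5]
finger_gap: 38.7
finger_force: 12.0
```

Request:
arm_command(
  plan=[
    [0.3, 0, 0, 0, 0],
    [0.3, 0, 0, 0, 0],
    [0.3, 0, 0, 0, 0],
    [0.3, 0, 0, -0.03, 0],
    [0.3, 0, 0, -0.05, 0],
    [0.3, 0, 0, -0.06, 0],
    [0.3, 0.06, 0, 0, 0],
    [0.3, 0.06, 0, 0, 0],
    [0.3, 0.06, 0, 0, 0],
    [0.3, 0.06, 0, 0, 0],
    [0.3, 0, 0, 0, 0],
  ],
)

```text
clock: 20.12
eef_pos: [357.0, -16.8, 407.7]
eef_rot: [-3.142, 0.005, 3.022]
wrist_force: [-0.1, 0.1, 0.4]
finger_gap: 61.2
finger_force: 0.0
```

```bash
python3 look.py; python3 tick.py
python3 - <<'E'
from h import *
im=[];a=load("top0.npz");b=load("top_last.npz")
def depth(c): 
    u,v=proj(c,M+47*d).round().astype(int);P=[(atz(c,x,y,c["z_map"][y,x])-M)@d for x in(u-1,u,u+1) for y in(v-1,v,v+1)];return np.median(P)
print(depth(a),depth(b))
for n in("side","top"):
    c=load(n+"_last.npz"); u,v=proj(c,M+40*d).astype(int);im.append(cv2.resize(c["img"][v-40:v+40,u-40:u+40],(400,400),interpolation=2))
cv2.imwrite("pics/c7.png",np.hstack(im))
E
```

```text
20.125 [357.  -16.8 407.7] [-0.1  0.1  0.4] [ 0.04  0.02 -0.02] 61.2 0.0 -1.6
side 6 [308.3 172.7] [np.float64(-12.7), np.float64(13.4)]
top 3 [296.3 177.7] [np.float64(3.1), np.float64(45.3)]
top 18 [296.3 183.8] [np.float64(0.2), np.float64(28.3)]
lens [302.94444444 177.7962963 ] 54 offset [np.float64(-6.616925576626114), np.float64(-3.195787712023211)]
100 12 308.6666666666667 172.75 9.409167548145604 17.009811585293132
120 7 308.14285714285717 172.71428571428572 13.961477580449879 16.457444533464077
140 5 308.6 172.8 9.487650223034121 16.828215141343232
44.96311116368291 40.846422796434695
```

View pics/c7.png

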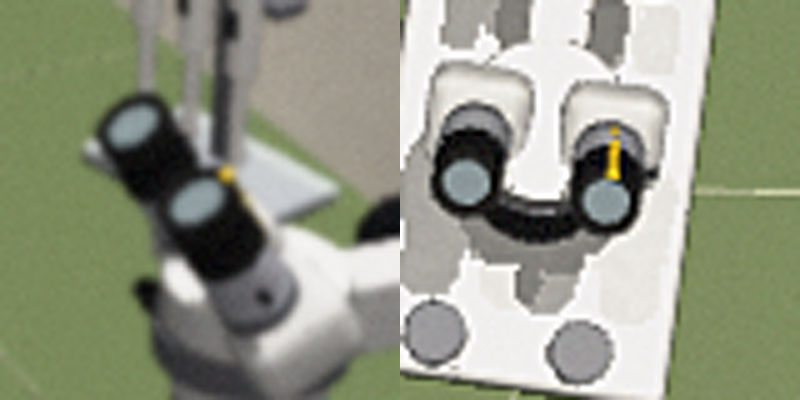

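The top view shows the yellow line (613,160) running up to the tube mark (613,130). Before handing in, I'll compare its height with the plain eyepiece, which is fully home.

Run:
```python
from h import *
for f in("top_last.npz","side_last.npz","top0.npz","side0.npz"):
    c=load(f);h=cv2.cvtColor(c["img"],cv2.COLOR_BGR2HSV);o=[]
    for q in(M,M+76*ey):
        u,v=proj(c,q+44*d).round().astype(int);m=np.zeros(h.shape[:2],np.uint8);w=slice(v-8,v+9),slice(u-8,u+9)
        m[w]=((h[w][...,2]>95)&(h[w][...,0]>80)&(h[w][...,0]<125)&(h[w][...,1]>20))
        m=cv2.erode(m,np.ones((3,3)));ys,xs=np.nonzero(m)
        o.append((len(xs),round(float(np.median([(atz(c,x,y,c["z_map"][y,x])-q)@d for x,y in zip(xs,ys)])),2)))
    print(f,o)
```

```text
top_last.npz [(3, 39.39), (13, 40.23)]
side_last.npz [(31, 41.32), (23, 40.67)]
top0.npz [(32, 45.12), (21, 41.14)]
side0.npz [(30, 46.28), (23, 41.28)]
```

Both eyepieces now stand at the same height: the measuring one at 41.3 mm (46.3 before) and the plain one at 40.7 mm. It is home, so I'm handing in.

```bash
python3 -c "
from cell import ticket
print(ticket.sign_off())"
```

```text
the job is handed in; nothing more can be done
None
```

The measuring eyepiece is turned to its mark with the pin in the slot, pushed home (level with the plain one to within about 1 mm) and released, and the job was handed in at about 20 s; the hardest axial push was about 12.5 N.

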